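# Clamp the cast and peel the impression tray off it

## Robot

A 6-joint arm with a two-finger parallel gripper is mounted at the origin on the work surface. World frame = base frame: x ahead of the robot, y to its left, z up, the work surface at z = 0. Lengths are in m, angles in degrees, forces in N, time in s.
With the tool pointing down it reaches from about 0.35 to 0.775 m from the base axis. Payload 5.5 kg.
Tool frame: the origin (TCP) lies midway between the tips of the shut fingers; the grasp point (between the pads) lies 19 mm behind it; z points along the fingers, y is the line along which they close (so a half turn about z gives the same grasp; the last joint's range is limited). The gripper opens to 85 mm and grips with 20 to 120 N. Pads are 22 mm wide; open, the fingers measure 114 mm over their backs; the gripper's body (76 mm by 85 mm) begins 54 mm behind the grasp point. The pads swing forward as they close: fully open they stand 13 mm farther back than shut.
Start: joints at [59.725, 17.945, 2.641, 74.691, 0, 82.002], TCP at [0.218, 0.532, 0.231] pointing down, gripper open.
Joint ranges: [-158.12, 158.12], [-49.38, 96.58], [-58.88, 72.47], [-126.05, 133.96], [-84.25, 85.87], [-180, 180]. Speed limits (degrees/s): [147.25, 147.25, 180, 180, 180, 180].

## Interface

Orientations are given as [roll, pitch, yaw] about the fixed x, y, z axes, in that order (R = Rz(yaw) Ry(pitch) Rx(roll)).
In Python, from station import r gives the robot as it stands.
- The arm moves only by the shell command python3 -m handwheel 'ROWS' [FORCE]. ROWS is text: rows parted by semicolons, each of 7 numbers parted by spaces: the shift along the tool's x, y, z in cm, then the turn, a rotation vector about the tool's x, y, z in rad, then the finger opening in cm, from 0 to 8.54. In form: dx dy dz ax ay az hand; .... A call has 1 to 12 rows; each row shifts and turns the commanded pose from where the row before left it, along the tool's axes as they then stand; what a row does not reach is not made up. A row lasts 1/10 s, in which the tool goes at most 50 mm and 8.59 degrees, less where a joint would pass 70% of its speed; a pose out of reach is approached as far as the arm can. A call is refused whole if a number of a shift passes 5 or a number of a turn 0.15, either way. A call with a gripper value outside its range is refused whole. The fingers move at their own pace and stop on an object; FORCE is the grip in N (left out, the last holds). Time passes only in rows, so rows that do not move let the fingers close. It gives the time, the measured TCP pose, the force, the opening and the grip force at its end, in the units of the state.
- r.get_state(): the state, without advancing time (a new reading comes with each control period).
- r.snapshot(name): name is "side" or "top"; returns a dict with "frame" (480x640x3 uint8, red, green, blue), "fx", "fy", "cx", "cy" (pixels), "eye" and "attitude" of the camera in the world. Camera axes: x right, y down, z forward; pixel columns grow to the right and rows downward; lengths in m; the calibration is good to about 2 mm. A picture is of the moment at which its call begins. There is no depth.
- r.job_done(): hands the job in; it is judged then, once.
The state is a dict: "time_s": time; "joint_positions": joint angles; "qvel": joint speeds; "tau": joint torques, N m; "tool_pos": TCP position; "orientation": TCP orientation; "force": force on the tool from outside, world axes, zero at the start; "ft_torque": the same for the moment, N m; "width": finger opening in m; "finger_force": force on a finger pad.
Only numpy, scipy, OpenCV 4.12 (cv2) and the standard library are available. Lean on these libraries where they do the work, as an engineer would, in place of code of your own. Each camera call takes 0.05 s, during which the arm holds its last target. There are 200 camera calls.

## Task

The blue impression tray is stuck down on the plaster cast that lies loose between the jaws of the small bench vise. Crank the vise until its jaws grip the cast firmly, then take the tray by one of its two upright finger rests and peel it off that back corner first, so that the diagonally opposite front corner comes away last and the cast stays put in the vise. Finish holding the tray in the gripper, level and right way up, about 15 cm above the middle of the pale green paper towel: do not put it down or let go, and leave everything else on the counter alone.

Things in the scene. Friction and masses are not known exactly. Their poses are not given: they have to be found in the camera images.
- vise_jaw (a joint): advance of the moving jaw in m, growing as it closes; starts at 0 to 0.006. Clear width between the jaw facings = 80 mm minus this; the cast is 68 mm wide, so both facings touch it at 0.012. The moving jaw's rubber facing gives 1 mm per 12 N, up to 4 mm: close to about 0.015 for a firm 35 N grip.
- crank (a joint): angle of the vise's crank in rad; growing = closing = clockwise seen from the crank's end. 12 mm of jaw per turn, vise_jaw = 0.00191 x crank. 0 = crank arm pointing straight up. Stiff (0.2 N m, about 6 N at the handle, a little more under load), stays where it is left.
- crank_handle (a point): grasp point of the crank handle: a black, round, freely spinning grip, 16 mm in diameter and 70 mm long, parallel to the vise's screw (the vise's y axis) and pointing away from the jaws; this point lies on its axis, 27 mm from its free end, 36 mm off the screw's axis.
- crank_hub (a point): point on the screw's axis level with crank_handle along the screw: the centre of the circle (radius 36 mm) that crank_handle runs round in the vise's upright x-z plane, 78 mm above the counter. The crank travels with the jaw.
- vise: blue and steel bench vise, fixed to the counter; origin on the counter under the middle of the bed; z up, y along the screw from the crank (at -y) to the fixed jaw (at +y), x across. Bed 66 mm high, jaws 80 mm wide, 22 mm above the bed; face of the fixed jaw's facing at y = +40 mm; nut block to y = -120 mm; crank beyond it.
- jaw_pad: black rubber facing of the vise's moving jaw, 78 x 6 x 19 mm; origin in its face towards the cast, at bed height.
- cast: cream plaster dental cast, 240 g, base 76 long (x) x 68 wide (y) x 24 mm high with a horseshoe ridge 11 mm high on it; stands loose on the vise bed, its flat sides facing the jaws; origin at the middle of its underside; x towards its front (closed end of the horseshoe), z up.
- tray: blue rigid horseshoe channel, 66 (y) x 70 (x; 81 with its front stub handle) x 12 mm high, 45 g, seated over the cast's ridge; origin at its lower border, 26.5 mm above the cast's origin; x to its front, z up. Wax on the ridge grips the insides of its walls: about 17 N for a straight pull, about half from one back corner, and lets go once the walls are up 7 mm. The cast is lighter than that and comes along unless clamped.
- rest_left (a point): centre of the top of the left finger rest: an upright fin on the tray's left heel (+y), 20 mm long (along the tray's x), 9 mm thick (y), 18 mm high above the tray's roof; at (-19, +27, +30) mm in the tray's frame.
- rest_right (a point): the same on the right heel (-y), at (-19, -27, +30) mm.
- heel_left (a point): lower border of the tray's left back corner, (-31, +24, 0) mm in the tray's frame.
- heel_right (a point): lower border of the tray's right back corner, (-31, -24, 0) mm.
- front_left (a point): lower border of the tray's left front corner, (+23, +17, 0) mm.
- front_right (a point): lower border of the tray's right front corner, (+23, -17, 0) mm.
- towel: pale green folded paper towel, 160 x 180 mm, 2 mm thick, lying flat; origin at the middle of its underside.
- mixing_bowl: bystander: green mixing bowl, 124 mm across, 75 mm high; origin under its middle.
- spatula: bystander: mixing spatula lying flat, 190 mm long; origin under its middle.
- wax_jar: bystander: white jar with red lid, 68 mm across, 70 mm high.
- spare_cast: bystander: second plaster cast, 62 x 66 x 35 mm, without a tray.
- brush: bystander: small brush lying flat, 170 mm long.
There are look-alikes about, which are no part of the job. Leave any orange look-alike of the tray alone. Several things look just like the towel: the one meant starts farthest from the robot's base.

How it is judged:
By the outcome, as a careful person would: the job done as asked, in the order asked, and still so for the second after the job is handed in, while the arm keeps its last pose, push and grip.
It also fails if it takes over 69 s, if anything falls off the work surface, if the arm or the gripper's body presses on something with over 40 N, if the wrist force passes 120 N, or if a joint passes its speed limit or range.

## Working session

There is one attempt and no reset: what is moved stays moved. The work goes in short steps, Python scripts to look and compute and a shell command to move; the robot and the scene stay as the last step left them, time stands still between calls to the robot, and variables do not carry over. Pictures are saved under pics/ and viewed, at most 10 in all, crops included, and the job is handed in when it is done.

```bash
mkdir -p pics; ls; python3 - <<'E'
from station import r
import cv2
for n in("top","side"):
    s=r.snapshot(n); cv2.imwrite(f"pics/{n}0.png",s["frame"][:,:,::-1]); print({k:s[k] for k in s if k!="frame"})
print(r.get_state())
E
```

```text
pics
{'fx': 450.5541969284402, 'fy': 450.5541969284402, 'cx': 321.7495034226357, 'cy': 239.96880841284445, 'eye': array([ 0.26411248, -0.01197939,  1.11370025]), 'attitude': array([-169.10216382,    0.17598099,  -90.19878065])}
{'fx': 484.1417344932379, 'fy': 484.1417344932379, 'cx': 314.280782151799, 'cy': 239.69073015160538, 'eye': array([-0.2417328 , -0.72525021,  0.71900436]), 'attitude': array([-122.6838691 ,   -0.62408878,  -44.47529375])}
{'time_s': 0.1, 'joint_positions': array([5.97274214e+01, 1.79884397e+01, 2.58327667e+00, 7.46899570e+01,
       1.57764800e-04, 8.20004449e+01]), 'qvel': array([ 0.07923005, -0.10470998,  0.18829905,  0.02947878, -0.0322525 ,
       -0.08274106]), 'tau': array([ 2.19380665e-03, -4.81728387e+01,  2.99242741e+01,  1.27239604e-02,
       -1.63083241e-04,  1.23456471e-05]), 'tool_pos': array([0.21772488, 0.53169697, 0.2304773 ]), 'orientation': array([-1.79905827e+02, -1.33936466e-02,  1.57726965e+02]), 'force': array([ 0.24908086, -0.49399732,  0.07835124]), 'ft_torque': array([ 0.01837532, -0.00037524,  0.01944195]), 'finger_force': 0.0, 'width': 0.08538567043616387}
```

View pics/top0.png

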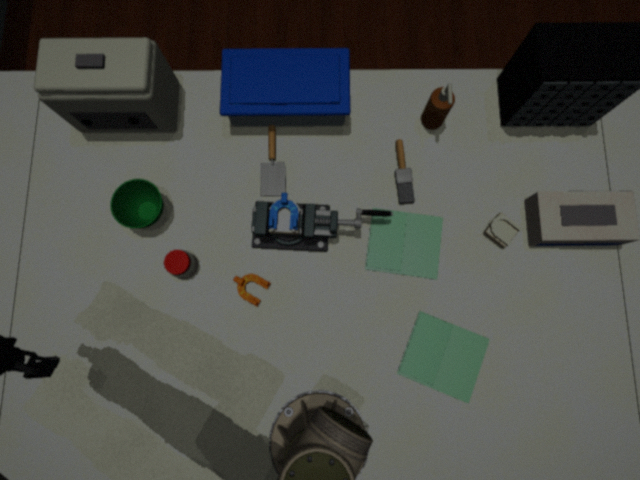

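View pics/side0.png

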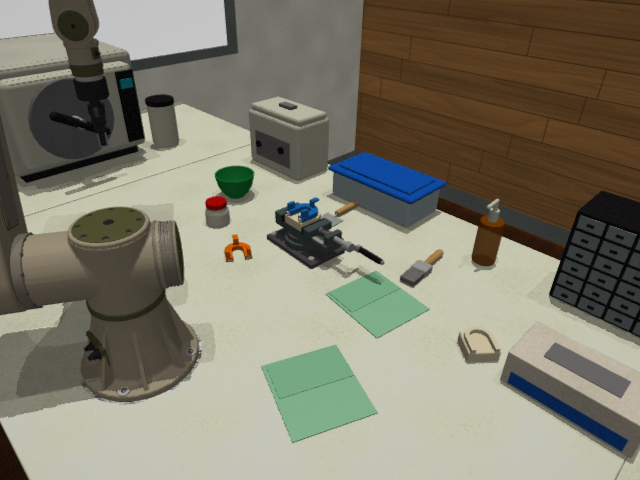

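The top view (image up is world +x, image left is world +y) shows the vise at about (290,225) with its crank to the right at about (375,212). The tray is at (284,210) with its front up. There are two towels, at (404,245) and (444,357); the upper one is farther from the base. I'll enlarge the vise in both views.

```bash
cat > h.py <<'E'
import numpy as np, cv2
from scipy.spatial.transform import Rotation as R
from station import r
C={"top":(450.5542,321.7495,239.9688,[0.26411248,-0.01197939,1.11370025],[-169.10216382,0.17598099,-90.19878065]),
"side":(484.14173,314.28078,239.69073,[-0.2417328,-0.72525021,0.71900436],[-122.6838691,-0.62408878,-44.47529375])}
def ray(n,u,v):
    f,cx,cy,e,a=C[n]; return np.array(e),R.from_euler('xyz',a,degrees=True).apply([(u-cx)/f,(v-cy)/f,1])
def atz(n,u,v,z):
    e,d=ray(n,u,v); return (e+d*(z-e[2])/d[2]).round(4)
def proj(n,p):
    f,cx,cy,e,a=C[n]; q=R.from_euler('xyz',a,degrees=True).inv().apply(np.array(p)-e); return (q[...,:2]/q[...,2:]*f+[cx,cy]).round(1)
def tri(ut,us):
    A=[];b=[]
    for n,u in(("top",ut),("side",us)):
        e,d=ray(n,*u); d/=np.linalg.norm(d); P=np.eye(3)-np.outer(d,d); A.append(P); b.append(P@e)
    return np.linalg.lstsq(np.vstack(A),np.hstack(b),rcond=None)[0].round(4)
def crop(n,name,u,v,w,h,k):
    f=r.snapshot(n)["frame"][v:v+h,u:u+w,::-1]
    cv2.imwrite(f"pics/{name}.png",cv2.resize(f,None,fx=k,fy=k,interpolation=cv2.INTER_CUBIC))
E
python3 - <<'E'
from h import *
crop("top","t1",245,185,155,75,5); crop("side","s1",260,190,130,85,6)
E
```

```text
(no output)
```

View pics/t1.png

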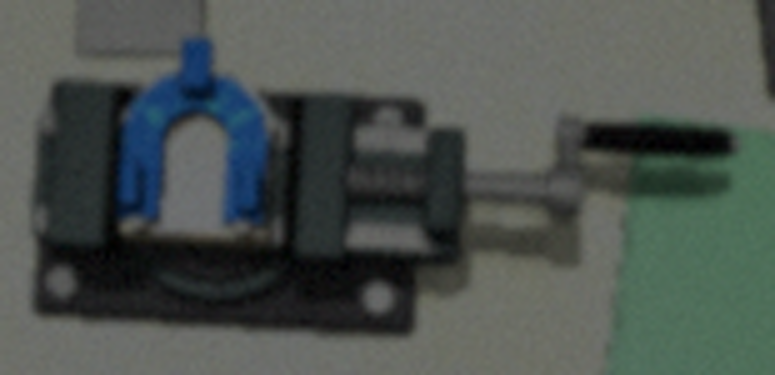

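View pics/s1.png

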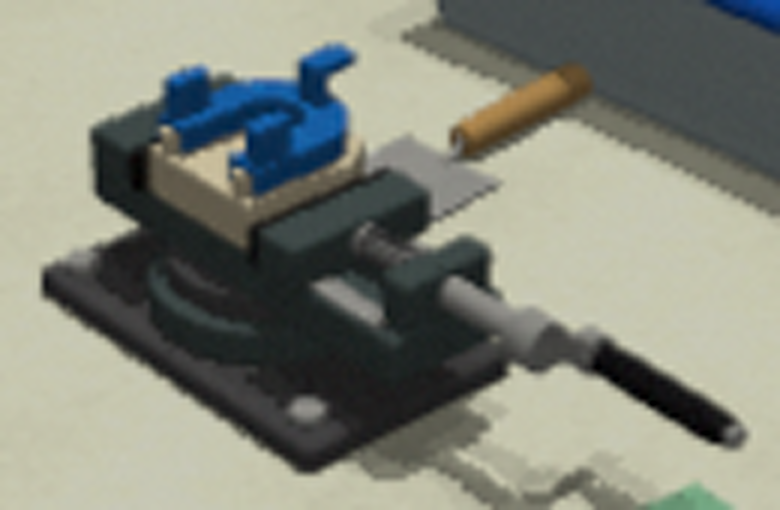

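```bash
python3 - <<'E'
from h import *
T=lambda u,v:(245+u/5,185+v/5); S=lambda u,v:(260+u/6,190+v/6)
for k,a,b in (("h_in",T(588,135),S(600,350)),("h_free",T(735,142),S(738,436)),("hub",T(565,188),S(540,335)),("restL",T(133,190),S(187,78)),("restR",T(250,195),S(268,125)),("stub",T(197,50),S(340,52))):
    p=tri(a,b); print(k,p,np.array(a)-proj("top",p),np.array(b)-proj("side",p))
print("base corners z~0.01",[atz("top",*T(*q),.008) for q in((38,312),(412,330))])
print("jaws",[atz("top",*T(*q),.088) for q in((53,85),(50,245),(350,98),(345,258),(110,165),(300,170))])
print("towel",[atz("top",*q,.002) for q in((371,211),(443,213.5),(366,269),(438,279))])
E
```

```text
h_in [ 0.5333 -0.107   0.0641] [ 0.3 -0.4] [-0.4         0.13333333]
h_free [ 0.5318 -0.179   0.0587] [0. 0.] [0.         0.06666667]
hub [ 0.5055 -0.0957  0.0781] [-0.2  0.3] [ 0.3        -0.06666667]
restL [0.4956 0.1032 0.1206] [-0.2  0.3] [0.36666667 0.        ]
restR [0.4933 0.0502 0.1197] [-0.3  0.3] [ 0.36666667 -0.06666667]
stub [0.5612 0.0752 0.1202] [-0.2  0.2] [ 0.26666667 -0.03333333]
base corners z~0.01 [array([0.4588, 0.1631, 0.008 ]), array([ 0.449 , -0.0233,  0.008 ])]
jaws [array([0.5534, 0.1461, 0.088 ]), array([0.4764, 0.1457, 0.088 ]), array([0.5465, 0.0061, 0.088 ]), array([0.4696, 0.0085, 0.088 ]), array([0.5145, 0.1185, 0.088 ]), array([0.5117, 0.0295, 0.088 ])]
towel [array([ 0.5527, -0.1348,  0.002 ]), array([ 0.5454, -0.3174,  0.002 ]), array([ 0.4044, -0.1188,  0.002 ]), array([ 0.3788, -0.2961,  0.002 ])]
```

The measurements match the given sizes: rest tops at 0.120 (0.1225 expected), crank radius about 36 mm, and vise yaw about -2.8°. The crank is at about 118°, so it needs about 330° more. First I turn the tool so its y runs across the handle, then travel there.

```bash
python3 -m handwheel '0 0 0 0 0 .137 5; 0 0 0 0 0 .137 5; 0 0 0 0 0 .137 5; 0 0 0 0 0 .137 5; 0 0 0 0 0 .137 5; 0 0 0 0 0 .137 5; 0 0 0 0 0 .137 5; 0 0 0 0 0 .137 5; 0 0 0 0 0 .137 5; 0 0 0 0 0 0 5' 50
python3 - <<'E'
from h import *
s=r.get_state(); M=R.from_euler('xyz',s["orientation"],degrees=True)
print(M.inv().apply(np.array([.5322,-.152,.20])-s["tool_pos"])*100)
E
```

```text
time_s: 1.2
tool_pos: [0.2179, 0.532, 0.2311]
orientation: [-180.0, 0.0, 87.1]
force: [-0.7, -0.3, 0.3]
width: 0.0499
finger_force: 0.0
[-66.69336075  34.89974654   3.12497708]
```

```bash
python3 -m handwheel '-4.1 2.1 0 0 0 0 5; -4.1 2.1 0 0 0 0 5; -4.1 2.1 0 0 0 0 5; -4.1 2.1 0 0 0 0 5; -4.1 2.1 0 0 0 0 5; -4.1 2.1 0 0 0 0 5; -4.1 2.1 0 0 0 0 5; -4.1 2.1 0 0 0 0 5; -4.1 2.1 0 0 0 0 5; -4.1 2.1 0 0 0 0 5; -4.1 2.1 0 0 0 0 5; -4.1 2.1 0 0 0 0 5' && python3 -m handwheel '-4.1 2.2 0 0 0 0 5; -4.1 2.2 0 0 0 0 5; -4.1 2.2 2 0 0 0 5; -4.1 2.2 2 0 0 0 5; -1 .5 2 0 0 0 5;0 0 2 0 0 0 5; 0 0 2 0 0 0 5;0 0 0 0 0 0 5; 0 0 0 0 0 0 5'
python3 - <<'E'
from h import *
s=r.get_state(); M=R.from_euler('xyz',s["orientation"],degrees=True)
print(M.inv().apply(np.array([.5322,-.152,.042])-s["tool_pos"])*100)
crop("top","t2",320,180,100,75,7); crop("side","s2",300,180,130,100,6)
E
```

```text
time_s: 2.4
tool_pos: [0.445, 0.026, 0.2315]
orientation: [180.0, -0.0, 87.3]
force: [0.4, 0.7, -0.6]
width: 0.0497
finger_force: 0.0
time_s: 3.3
tool_pos: [0.5278, -0.1494, 0.1318]
orientation: [-180.0, -0.0, 87.2]
force: [-0.1, 0.5, 0.2]
width: 0.05
finger_force: 0.0
[-0.24323671  0.45486903  8.98277522]
```

View pics/s2.png

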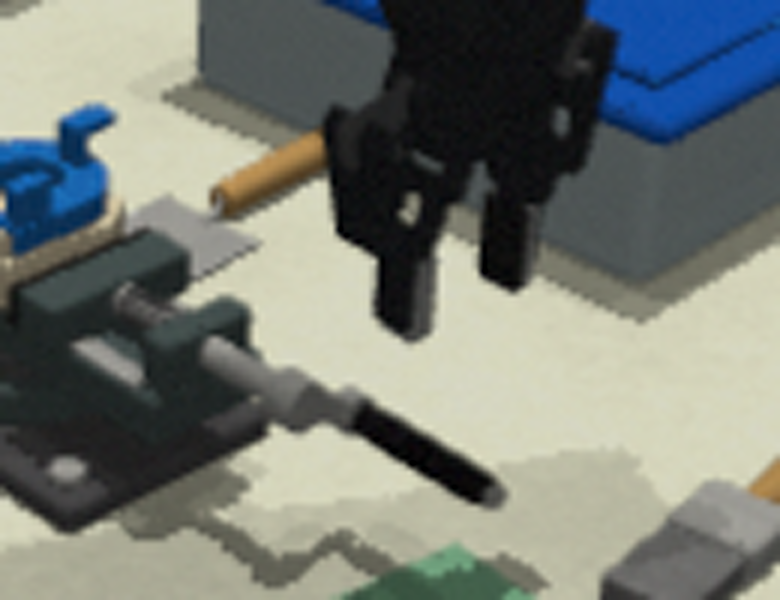

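The open fingers (tips at crop pixels (405,335) and (515,285)) hang above the handle, which runs from (365,410) to (500,495). They straddle it, so I descend and close.

```bash
python3 -m handwheel '-.24 .45 2 0 0 0 5; 0 0 2 0 0 0 5; 0 0 2 0 0 0 5; 0 0 1.5 0 0 0 5; 0 0 1.5 0 0 0 5; 0 0 0 0 0 0 5; 0 0 0 0 0 0 1; 0 0 0 0 0 0 1; 0 0 0 0 0 0 1; 0 0 0 0 0 0 1;0 0 0 0 0 0 1;0 0 0 0 0 0 1' 50
python3 - <<'E'
from h import *
print(r.get_state()["force"])
crop("side","s3",300,180,130,100,6)
E
```

```text
time_s: 4.6
tool_pos: [0.5316, -0.1524, 0.0428]
orientation: [-179.9, 0.0, 87.1]
force: [-5.4, -0.3, 4.7]
width: 0.0139
finger_force: 48.7
[-5.4447242  -0.33034899  4.74077696]
```

View pics/s3.png

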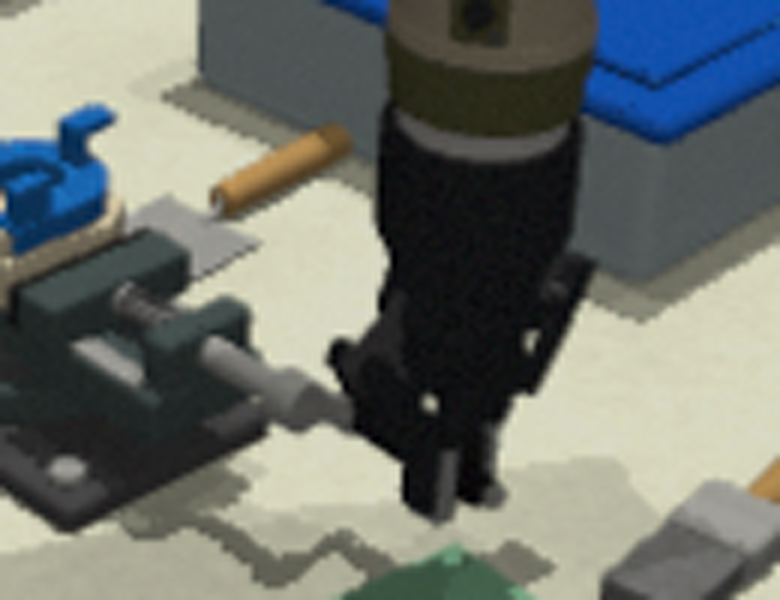

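The handle is between the fingers at about (470,490) with 49 N on the pads. I'll work out the circle rows.

```bash
python3 -c "
from math import *
S=lambda a:3.6*sin(radians(a));K=lambda a:3.6*cos(radians(a))
for a in range(118,468,10): print(a+10,'.03 %.2f %.2f'%(S(a+10)-S(a),K(a)-K(a+10)),end=' | ')"
```

```text
128 .03 -0.34 0.53 | 138 .03 -0.43 0.46 | 148 .03 -0.50 0.38 | 158 .03 -0.56 0.28 | 168 .03 -0.60 0.18 | 178 .03 -0.62 0.08 | 188 .03 -0.63 -0.03 | 198 .03 -0.61 -0.14 | 208 .03 -0.58 -0.25 | 218 .03 -0.53 -0.34 | 228 .03 -0.46 -0.43 | 238 .03 -0.38 -0.50 | 248 .03 -0.28 -0.56 | 258 .03 -0.18 -0.60 | 268 .03 -0.08 -0.62 | 278 .03 0.03 -0.63 | 288 .03 0.14 -0.61 | 298 .03 0.25 -0.58 | 308 .03 0.34 -0.53 | 318 .03 0.43 -0.46 | 328 .03 0.50 -0.38 | 338 .03 0.56 -0.28 | 348 .03 0.60 -0.18 | 358 .03 0.62 -0.08 | 368 .03 0.63 0.03 | 378 .03 0.61 0.14 | 388 .03 0.58 0.25 | 398 .03 0.53 0.34 | 408 .03 0.46 0.43 | 418 .03 0.38 0.50 | 428 .03 0.28 0.56 | 438 .03 0.18 0.60 | 448 .03 0.08 0.62 | 458 .03 -0.03 0.63 | 468 .03 -0.14 0.61 |
```

```bash
python3 -m handwheel '.03 -.34 .53 0 0 0 1; .03 -.43 .46 0 0 0 1; .03 -.5 .38 0 0 0 1; .03 -.56 .28 0 0 0 1; .03 -.6 .18 0 0 0 1; .03 -.62 .08 0 0 0 1; 0 0 0 0 0 0 1; 0 0 0 0 0 0 1'
```

```text
time_s: 5.45
tool_pos: [0.5048, -0.1492, 0.0245]
orientation: [179.7, 0.0, 87.1]
force: [4.2, 3.1, 5.6]
width: 0.0142
finger_force: 49.2
```

```bash
python3 -m handwheel '.03 -.63 -.03 0 0 0 1; .03 -.61 -.14 0 0 0 1; .03 -.58 -.25 0 0 0 1; .03 -.53 -.34 0 0 0 1; .03 -.46 -.43 0 0 0 1; .03 -.38 -.5 0 0 0 1; .03 -.28 -.56 0 0 0 1; .03 -.18 -.6 0 0 0 1; .03 -.08 -.62 0 0 0 1; 0 0 0 0 0 0 1;0 0 0 0 0 0 1' && python3 -m handwheel '.03 .03 -.63 0 0 0 1; .03 .14 -.61 0 0 0 1; .03 .25 -.58 0 0 0 1; .03 .34 -.53 0 0 0 1; .03 .43 -.46 0 0 0 1; .03 .5 -.38 0 0 0 1; .03 .56 -.28 0 0 0 1; .03 .6 -.18 0 0 0 1; .03 .62 -.08 0 0 0 1; 0 0 0 0 0 0 1; 0 0 0 0 0 0 1'
```

```text
time_s: 6.55
tool_pos: [0.4642, -0.1439, 0.0576]
orientation: [-179.9, -0.0, 87.1]
force: [-1.5, 2.8, 1.6]
width: 0.0138
finger_force: 49.6
time_s: 7.65
tool_pos: [0.5002, -0.1429, 0.0961]
orientation: [179.9, -0.0, 87.1]
force: [-3.6, 3.9, 3.6]
width: 0.0141
finger_force: 50.0
```

```bash
python3 -m handwheel '.03 .63 .03 0 0 0 1; .03 .61 .14 0 0 0 1; .03 .58 .25 0 0 0 1; .03 .53 .34 0 0 0 1; .03 .46 .43 0 0 0 1; .03 .38 .5 0 0 0 1; .03 .28 .56 0 0 0 1; .03 .18 .6 0 0 0 1; .03 .08 .62 0 0 0 1; .02 0 .4 0 0 0 1; 0 0 0 0 0 0 1;0 0 0 0 0 0 1'
python3 - <<'E'
from h import *
crop("top","t4",245,185,155,75,5)
s=r.get_state();print(s["tool_pos"],s["force"])
E
```

```text
time_s: 8.85
tool_pos: [0.5364, -0.1415, 0.0569]
orientation: [-179.9, -0.1, 87.1]
force: [-6.2, 3.1, 3.3]
width: 0.0141
finger_force: 50.0
[ 0.53643501 -0.14152436  0.05689533] [-5.26021741  3.23357855  3.1063774 ]
```

View pics/t4.png

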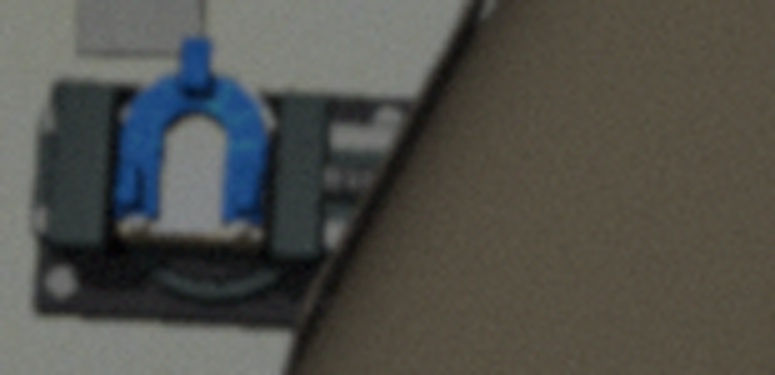

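The moving jaw's edge is now at about (275,180), roughly 11 mm closer, against the cast with no visible gap. The handle is at about 92°, so the crank is near 452° and the jaw near 0.015. I release, rise and turn for the tray.

```bash
python3 -m handwheel '0 0 0 0 0 0 4; 0 0 0 0 0 0 4; 0 0 0 0 0 0 4; 0 0 -1 0 0 0 4; 0 0 -2 0 0 0 4; 0 0 -3 0 0 0 4; 0 0 -4 0 0 0 4; 0 0 -4 0 0 0 4; 0 0 -2 0 0 0 4; 0 0 0 0 0 0 4' && python3 -m handwheel '0 0 0 0 0 -.143 4;0 0 0 0 0 -.143 4;0 0 0 0 0 -.143 4;0 0 0 0 0 -.143 4;0 0 0 0 0 -.143 4;0 0 0 0 0 -.143 4;0 0 0 0 0 -.143 4;0 0 0 0 0 -.143 4;0 0 0 0 0 -.143 4;0 0 0 0 0 -.143 4;0 0 0 0 0 -.143 4;0 0 0 0 0 0 4'
python3 - <<'E'
from h import *
T=lambda u,v:(245+u/5,185+v/5)
# tray front stub tip and rests, top view at known heights
for k,q,z in(("L",(132,190),.1225),("R",(247,195),.1225),("L0",(133,190),.1225),("stub",(197,45),.12)): print(k,atz("top",*T(*q),z))
crop("side","s5",260,180,130,95,6); crop("top","t5",250,185,80,60,10)
s=r.get_state();print(s["tool_pos"],s["orientation"],s["force"])
E
```

```text
time_s: 9.9
tool_pos: [0.5395, -0.1433, 0.2209]
orientation: [179.5, 0.2, 87.1]
force: [-0.2, -0.3, -0.8]
width: 0.0398
finger_force: 0.0
time_s: 11.1
tool_pos: [0.5368, -0.1421, 0.2152]
orientation: [180.0, -0.1, 177.2]
force: [-0.7, 0.8, -0.7]
width: 0.04
finger_force: 0.0
L [0.4944 0.1039 0.1225]
R [0.4919 0.052  0.1225]
L0 [0.4944 0.1035 0.1225]
stub [0.5631 0.0756 0.12  ]
[ 0.53688541 -0.14219839  0.21543601] [ 1.79977184e+02 -4.84509656e-02  1.77007580e+02] [ 0.81970783 -0.68256586 -0.10606239]
```

View pics/s5.png

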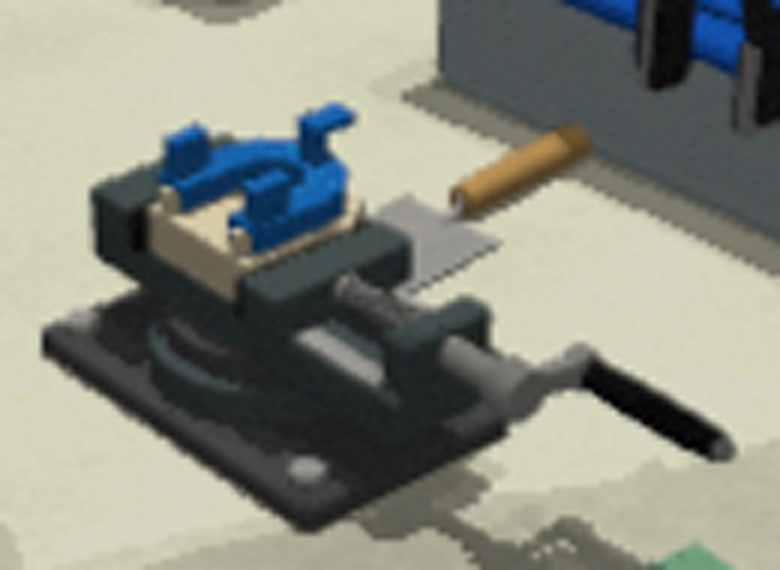

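View pics/t5.png

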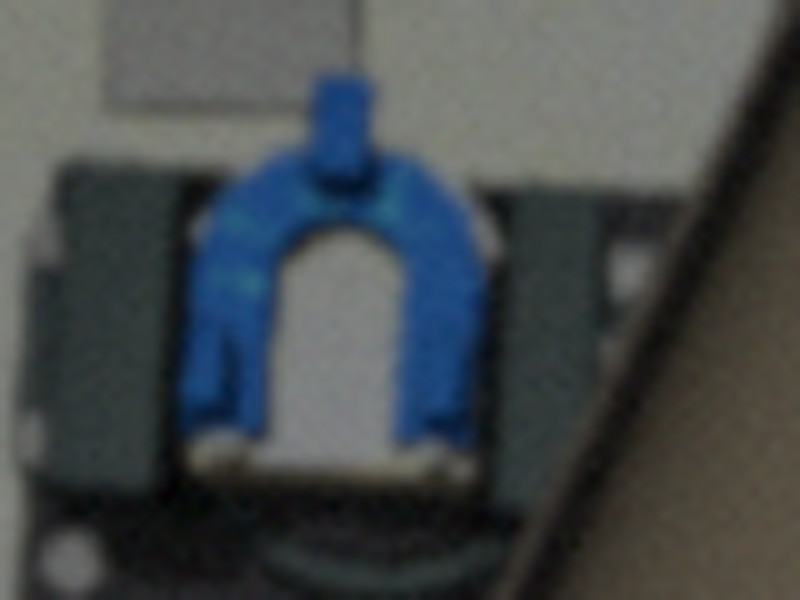

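The side crop shows the cast clamped with the tray on it: left fin top at (187,133), right at (267,178), handle undisturbed. The top crop shows the left fin at about (205,365) and the right at about (450,375). I'll combine these for the left rest.

```bash
python3 - <<'E'
from h import *
T=lambda u,v:(250+u/10,185+v/10); S=lambda u,v:(260+u/6,180+v/6)
print(tri(T(207,368),S(187,133)),tri(T(450,375),S(267,178)))
s=r.get_state(); M=R.from_euler('xyz',s["orientation"],degrees=True)
print(M.inv().apply(np.array([.4955,.1035,.107])-s["tool_pos"])*100)
E
```

```text
[0.498  0.1054 0.1213] [0.4952 0.0508 0.1224]
[ 5.40636624 24.31596708 10.85786087]
```

```bash
python3 -m handwheel '.8 3.5 0 0 0 0 3; .8 3.5 0 0 0 0 3; .8 3.5 0 0 0 0 3; .8 3.5 0 0 0 0 3; .8 3.5 0 0 0 0 3; .8 3.5 0 0 0 0 3; .5 3.4 0 0 0 0 3; 0 0 2 0 0 0 3; 0 0 2 0 0 0 3; 0 0 1.5 0 0 0 3; 0 0 0 0 0 0 3;0 0 0 0 0 0 3'
python3 - <<'E'
from h import *
s=r.get_state(); M=R.from_euler('xyz',s["orientation"],degrees=True)
print(s["tool_pos"],M.inv().apply(np.array([.4965,.1045,.107])-s["tool_pos"])*100)
crop("side","s6",270,165,80,60,10)
E
```

```text
time_s: 12.4
tool_pos: [0.496, 0.104, 0.1611]
orientation: [180.0, -0.0, 177.1]
force: [0.0, -0.3, -0.2]
width: 0.0298
finger_force: 0.0
[0.49598987 0.10398371 0.16108349] [-0.05131984  0.05404238  5.40832241]
```

View pics/s6.png

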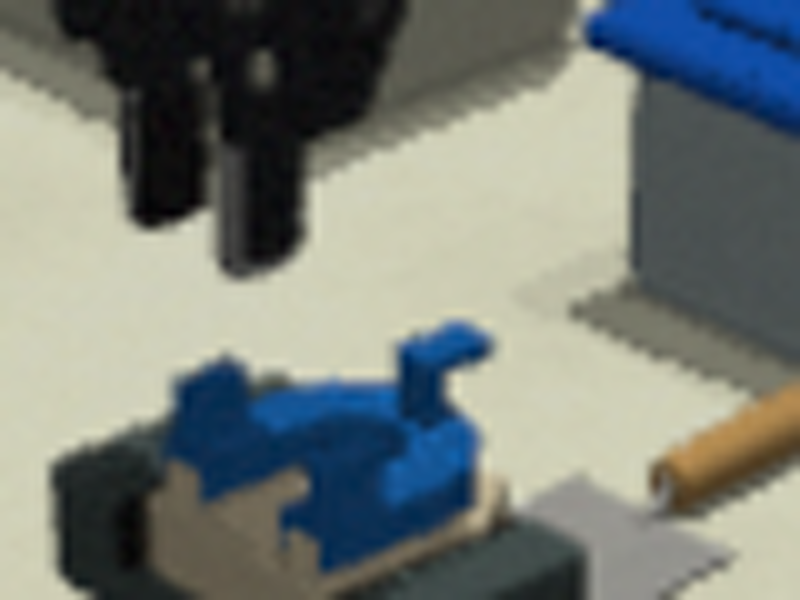

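The fingers, with tips at (155,220) and (255,270), straddle the line straight above the left fin at (210,375). I descend and grip.

```bash
python3 -m handwheel '-.05 .05 1.5 0 0 0 3; 0 0 1.5 0 0 0 3; 0 0 1.2 0 0 0 3; 0 0 .8 0 0 0 3; 0 0 .4 0 0 0 3; 0 0 0 0 0 0 3; 0 0 0 0 0 0 3' && python3 -m handwheel '0 0 0 0 0 0 .3; 0 0 0 0 0 0 .3; 0 0 0 0 0 0 .3; 0 0 0 0 0 0 .3; 0 0 0 0 0 0 .3; 0 0 0 0 0 0 .3; 0 0 0 0 0 0 .3' 80
```

```text
time_s: 13.15
tool_pos: [0.497, 0.1045, 0.1074]
orientation: [180.0, 0.0, 177.2]
force: [-0.6, 0.2, -0.3]
width: 0.0298
finger_force: 0.0
time_s: 13.85
tool_pos: [0.4972, 0.1066, 0.108]
orientation: [179.7, 0.1, 177.3]
force: [-0.6, 8.0, 2.3]
width: 0.0066
finger_force: 78.6
```

Gripped: 6.6 mm opening at 79 N. I ease the 8 N side load, then peel by turning about the front-right corner in 2.5° steps, with the corner at (-42,-44,+15) mm in the tool frame.

```bash
python3 -m handwheel '0 .15 0 0 0 0 .3; 0 .1 0 0 0 0 .3; 0 0 0 0 0 0 .3; 0 0 0 0 0 0 .3' && python3 -m handwheel '-.056 -.043 -.26 -.0264 .0347 0 .3; 0 0 0 0 0 0 .3; -.056 -.043 -.26 -.0264 .0347 0 .3; 0 0 0 0 0 0 .3; -.056 -.043 -.26 -.0264 .0347 0 .3; 0 0 0 0 0 0 .3; 0 0 0 0 0 0 .3'
```

```text
time_s: 14.25
tool_pos: [0.4973, 0.1071, 0.108]
orientation: [180.0, 0.1, 177.2]
force: [-2.0, 1.6, 5.7]
width: 0.0067
finger_force: 79.2
time_s: 14.95
tool_pos: [0.499, 0.1054, 0.1151]
orientation: [175.5, -5.9, 177.4]
force: [-1.7, 3.0, 5.0]
width: 0.007
finger_force: 79.8
```

```bash
python3 -m handwheel '-.056 -.043 -.26 -.0264 .0347 0 .3; 0 0 0 0 0 0 .3; -.056 -.043 -.26 -.0264 .0347 0 .3; 0 0 0 0 0 0 .3; 0 0 0 0 0 0 .3'; python3 -c "
from h import *
print(r.get_state()['ft_torque'])
crop('side','s7',260,150,130,110,6)"
```

```text
time_s: 15.45
tool_pos: [0.5007, 0.1038, 0.1202]
orientation: [172.4, -9.8, 177.8]
force: [-1.5, 0.9, 6.3]
width: 0.0068
finger_force: 80.1
[ 0.17698959  0.1629816  -0.05396854]
```

```bash
python3 -m handwheel '-.056 -.043 -.36 -.0264 .0347 0 .3; 0 0 0 0 0 0 .3; -.056 -.043 -.36 -.0264 .0347 0 .3; 0 0 0 0 0 0 .3; 0 0 0 0 0 0 .3'
```

```text
time_s: 16.0
tool_pos: [0.5024, 0.102, 0.1261]
orientation: [169.3, -13.8, 178.5]
force: [-1.6, 1.9, 2.9]
width: 0.0068
finger_force: 79.7
```

```bash
python3 -m handwheel '-.056 -.043 -.3 -.0264 .0347 0 .3; 0 0 0 0 0 0 .3; -.056 -.043 -.3 -.0264 .0347 0 .3; 0 0 0 0 0 0 .3; -.056 -.043 -.3 -.0264 .0347 0 .3; 0 0 0 0 0 0 .3; 0 0 0 0 0 0 .3'
python3 - <<'E'
from h import *
s=r.get_state(); M=R.from_euler('xyz',s["orientation"],degrees=True)
print("up in tool",M.inv().apply([0,0,1]), "tray pts", s["tool_pos"]+M.apply(np.array([[12,-3,15],[12,-51,15],[-42,-10,15],[-42,-44,15]])/1000))
E
```

```text
time_s: 16.7
tool_pos: [0.506, 0.0991, 0.1337]
orientation: [164.3, -19.6, 179.9]
force: [-2.4, 3.0, 2.5]
width: 0.007
finger_force: 79.4
up in tool [ 0.33601047  0.25488757 -0.90671346] tray pts [[0.48956184 0.10024684 0.12338012]
 [0.48514297 0.05404307 0.11114551]
 [0.53977774 0.09344918 0.10345134]
 [0.5366477  0.06072152 0.09478516]]
```

If the tray follows the gripper, the corners stand +31, +19, +11 and +2 mm up, which is the order wanted. Now I lift straight up to free the last corner.

```bash
python3 -m handwheel '.1 .077 -.27 0 0 0 .3; 0 0 0 0 0 0 .3; .1 .077 -.27 0 0 0 .3; 0 0 0 0 0 0 .3; .1 .077 -.27 0 0 0 .3; 0 0 0 0 0 0 .3; .1 .077 -.27 0 0 0 .3; 0 0 0 0 0 0 .3;.2 .15 -.54 0 0 0 .3; 0 0 0 0 0 0 .3' && python3 -m handwheel '.67 .51 -1.8 0 0 0 .3; .67 .51 -1.8 0 0 0 .3; .67 .51 -1.8 0 0 0 .3; .67 .51 -1.8 0 0 0 .3; 0 0 0 0 0 0 .3; 0 0 0 0 0 0 .3'
```

```text
time_s: 17.7
tool_pos: [0.5069, 0.0987, 0.1527]
orientation: [164.2, -19.6, 179.9]
force: [1.1, 0.3, -1.2]
width: 0.0067
finger_force: 79.2
time_s: 18.3
tool_pos: [0.5068, 0.0988, 0.2312]
orientation: [164.3, -19.6, 179.9]
force: [-0.6, -0.7, -0.9]
width: 0.0068
finger_force: 79.3
```

The tray is free. I level it by undoing the turn and refine the towel's centre from the first pictures.

```bash
python3 -m handwheel '0 0 0 .0528 -.0694 0 .3; 0 0 0 .0528 -.0694 0 .3; 0 0 0 .0528 -.0694 0 .3; 0 0 0 .0528 -.0694 0 .3; 0 0 0 .0528 -.0694 0 .3; 0 0 0 0 0 0 .3; 0 0 0 0 0 0 .3'
python3 - <<'E'
from h import *
for n,box in(("top",(355,200,455,295)),("side",(318,265,440,340))):
    im=cv2.imread(f"pics/{n}0.png").astype(int); b,g,rr=im[...,0],im[...,1],im[...,2]
    m=(g-rr>18)&(g-b>5); k=np.zeros_like(m); x0,y0,x1,y1=box; k[y0:y1,x0:x1]=m[y0:y1,x0:x1]
    v,u=np.nonzero(k); P=np.array([atz(n,a,c,.002)[:2] for a,c in zip(u,v)]).astype(np.float32)
    print(n,len(P),cv2.minAreaRect(P))
s=r.get_state(); M=R.from_euler('xyz',s["orientation"],degrees=True)
# blue tray in hand: predicted vs seen
tr=np.array([[-19,-27,30],[44,0,27],[-31,24,0],[23,-17,0],[0,0,12]])/1000
tcp=np.array([-19,27,15])/1000
W=s["tool_pos"]+M.apply((tr-tcp)*[-1,1,-1])
print("pred world",W.round(4)); 
for n in("top","side"): print(n,proj(n,W).tolist())
E
```

```text
time_s: 19.0
tool_pos: [0.5056, 0.0992, 0.2307]
orientation: [179.9, -0.1, 177.3]
force: [0.6, -0.2, -0.3]
width: 0.0064
finger_force: 79.2
top 4231 ((0.47085535526275635, -0.21566219627857208), (0.17858606576919556, 0.15917126834392548), 81.48602294921875)
side 3606 ((0.4676724374294281, -0.21582016348838806), (0.1815306544303894, 0.16162362694740295), 81.61870574951172)
pred world [[0.503  0.0453 0.2457]
 [0.5672 0.0692 0.2426]
 [0.4934 0.0968 0.2158]
 [0.5454 0.0533 0.2156]
 [0.5232 0.0713 0.2277]]
top [[293.9, 204.7], [282.5, 174.5], [269.7, 213.2], [291.2, 188.8], [281.8, 197.5]]
side [[308.6, 164.2], [320.4, 155.4], [291.3, 170.3], [318.6, 169.7], [307.2, 165.6]]
```

```bash
python3 -m handwheel '.4 -2 0 0 0 0 .3; .4 -3 0 0 0 0 .3; .4 -3 0 0 0 0 .3; .4 -3 0 0 0 0 .3; .4 -3 0 0 0 0 .3; .4 -3 0 0 0 0 .3; .4 -3 .8 0 0 0 .3; .4 -3 1.4 0 0 0 .3; .4 -3 1.6 0 0 0 .3; .4 -2 1.6 0 0 0 .3; 0 -.9 1 0 0 0 .3; 0 0 0 0 0 0 .3' && python3 -m handwheel '0 0 0 0 0 0 .3; 0 0 0 0 0 0 .3; 0 0 0 0 0 0 .3'
python3 - <<'E'
from h import *
s=r.get_state(); M=R.from_euler('xyz',s["orientation"],degrees=True); print(s["tool_pos"],s["orientation"],s["width"])
tr=np.array([[-19,-27,30],[47,0,27],[-31,24,0],[-31,-24,0],[23,-17,0],[0,0,0]])/1000
W=s["tool_pos"]+M.apply((tr-np.array([-19,27,15])/1000)*[-1,1,-1]); print(W.round(4))
for n in("top","side"):
    im=r.snapshot(n)["frame"][:,:,::-1]; cv2.imwrite(f"pics/{n}9.png",im); i=im.astype(int); m=((i[...,0]-i[...,2]>50)&(i[...,0]-i[...,1]>25)).astype(np.uint8)
    c=proj(n,W); print(n,c.tolist())
    N,L,st,ce=cv2.connectedComponentsWithStats(m)
    for k in range(1,N):
        if st[k,4]>15 and np.hypot(*(ce[k]-c.mean(0)))<60:
            v,u=np.nonzero(L==k); print(st[k],ce[k].round(1),"topmost",u[v.argmin()],v.min(),"bottom",u[v.argmax()],v.max(),"left",u.min(),v[u.argmin()],"right",u.max(),v[u.argmax()])
E
```

```text
time_s: 20.2
tool_pos: [0.4515, -0.1887, 0.1652]
orientation: [179.8, -0.2, 177.0]
force: [-0.3, 0.4, 0.3]
width: 0.0071
finger_force: 79.2
time_s: 20.5
tool_pos: [0.4531, -0.1872, 0.1682]
orientation: [-180.0, 0.1, 177.3]
force: [-0.0, 0.4, -0.9]
width: 0.0069
finger_force: 79.2
[ 0.45310474 -0.18723839  0.16816022] [-1.79981859e+02  7.10458442e-02  1.77289441e+02] 0.006948256833930096
[[ 0.4505 -0.2412  0.1832]
 [ 0.5177 -0.2173  0.1803]
 [ 0.441  -0.1897  0.1531]
 [ 0.4387 -0.2376  0.1532]
 [ 0.493  -0.2332  0.1532]
 [ 0.4708 -0.2151  0.1532]]
top [[431.7, 236.1], [418.6, 205.7], [404.8, 243.3], [427.0, 244.2], [423.8, 219.8], [416.0, 229.8]]
side [[387.2, 241.6], [397.8, 226.8], [364.0, 245.6], [380.9, 255.3], [395.3, 244.5], [382.2, 245.0]]
[362 225  40  32 541] [386.1 240.4] topmost 396 225 bottom 385 256 left 362 242 right 401 227
```

The side view's blue blob agrees with the predicted corners to within 2 px or so. As a slip check, I compare residuals with the tray still seated, using the same features.

```bash
python3 - <<'E'
from h import *
tr=np.array([[-19,-27,30],[47,0,27],[-31,24,0],[-31,-24,0],[23,-17,0],[0,0,0]])/1000
def go(f,tp,o):
    W=np.array(tp)+R.from_euler('xyz',o,degrees=True).apply((tr-np.array([-19,27,15])/1000)*[-1,1,-1]); c=proj("side",W)
    i=cv2.imread(f).astype(int); m=((i[...,0]-i[...,2]>50)&(i[...,0]-i[...,1]>25)).astype(np.uint8)
    N,L,st,ce=cv2.connectedComponentsWithStats(m)
    k=min((k for k in range(1,N) if st[k,4]>80),key=lambda k:np.hypot(*(ce[k]-c.mean(0))))
    v,u=np.nonzero(L==k); z=np.c_[u,v].astype(float)
    ex=lambda a,b:z[np.argmax(z@[a,b])]
    print(st[k]); print("stub",[(ex(*d)-c[1]).round(1).tolist() for d in((1,0),(0,-1),(1,-1),(1,-.3))],"heelR",[(ex(*d)-c[3]).round(1).tolist() for d in((0,1),(-.3,1),(.3,1))],"frontR",(ex(1,1)-c[4]).round(1),"heelL",[(ex(*d)-c[2]).round(1).tolist() for d in ((-1,0),(-1,.5),(-1,1))])
go("pics/side0.png",[.4973,.1071,.108],[180,0,177.2])
s=r.get_state(); go("pics/side9.png",s["tool_pos"],s["orientation"])
E
```

```text
[287 198  32  24 415]
stub [[1.9, 0.5], [-3.1, -0.5], [0.9, -0.5], [1.9, 0.5]] heelR [[3.5, 0.5], [3.5, 0.5], [4.5, 0.5]] frontR [2.5 2.3] heelL [[-0.6, -4.5], [-0.6, -3.5], [-0.6, -3.5]]
[362 225  40  32 541]
stub [[3.2, 0.2], [-1.8, -1.8], [2.2, -0.8], [3.2, 0.2]] heelR [[4.1, 0.6], [4.1, 0.6], [4.1, 0.6]] frontR [3.7 2.4] heelL [[-2.0, -3.7], [-2.0, -1.7], [-2.0, -1.7]]
```

```bash
python3 - <<'E'
from h import *
a=cv2.resize(cv2.imread("pics/s5.png"),(130,95),interpolation=cv2.INTER_AREA); b=cv2.imread("pics/side9.png")
t=a[35:52,22:44]; c=b[205:242,272:314]
q=cv2.matchTemplate(c,t,cv2.TM_CCOEFF_NORMED); _,mx,_,l=cv2.minMaxLoc(q); print("cast shift px",l[0]+272-282,l[1]+205-215,mx)
t=a[50:78,85:125]; c=b[222:266,337:393]
q=cv2.matchTemplate(c,t,cv2.TM_CCOEFF_NORMED); _,mx,_,l=cv2.minMaxLoc(q); print("crank shift px",l[0]+337-345,l[1]+222-230,mx)
E
```

```text
cast shift px 0 0 0.8199849128723145
crank shift px 0 0 0.5014491081237793
```

```bash
python3 -c "
from station import r
print(r.job_done())"
```

```text
the job is handed in; nothing more can be done
None
```

The job is handed in: the vise is cranked to about 0.015 m, the tray was peeled off from the left back corner with the cast unmoved, and the gripper holds it level about 15 cm above the middle of the towel.

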